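Lock the swivel of a monitor arm with its locking pin

TASK

Lock the swivel of the monitor arm so that it cannot turn while the screen is hung: take the round-knobbed locking pin out of the hardware tray, start it in the hole in the arm's hub, and, pressing lightly, swing the arm with it until you feel the tip drop into the hole hidden in the stop ring beneath. Then push the pin fully home, its knob down on the hub, and let go. Never press the tip on the ring with more than about 30 N, which would score it, and leave the hex bolt in the tray and the other things on the desk where they are.

Things in the scene. Friction and masses are not known exactly. Their poses are not given: they have to be found in the camera images.
- pin: Locking pin, loose, about 60 g, standing upright in a pocket of the tray. Steel shank 10 mm in diameter, 32 mm long, its last 3 mm tapered to 7 mm at the tip; above it a round black knob 25 mm in diameter and 28 mm tall. Origin at the centre of the tip, z up along the pin (knob from 32 to 60 mm).
- bolt: Hex-headed steel clamp bolt, loose, standing in the other pocket of the tray: shank 10 mm, 35 mm long under the head; head about 20 mm across the corners and 6 mm tall. Origin at its tip, z up. Not needed; stays in its pocket.
- tray: Grey plastic hardware tray, fixed, 83 (x) by 160 (y) by 26 mm high; origin at the centre of its underside. Two round pockets 11.5 mm wide, 20 mm deep at x = 0, y = -45 and +45 mm: pin and bolt may stand in either. Each stands on the pocket floor, 6 mm above the desk, so the pin's knob starts 12 mm above the tray's top.
- base: Stand of the monitor arm, fixed: steel foot plate 200 (x) by 180 (y) by 10 mm, origin at the centre of its underside. On it a column, then a fixed steel stop ring 116 mm in diameter from 60 to 80 mm above the desk; the arm's round hub of the same diameter, 16 mm thick, covers the ring completely.
- swivel_axis (a point): Point on the arm's vertical swivel axis, level with the hub's flat top, 96.5 mm above the desk (a cap 44 mm in diameter there stands 1.5 mm higher); x axis along the stand's x. Opposite the pin hole the hub carries a beam 44 mm wide, its top level with the hub's, ending 230 mm from the axis in a round socket 50 mm in diameter that stands 22 mm higher than the hub.
- link (a joint): Swivel angle of the arm about the vertical through swivel_axis, rad, growing counter-clockwise seen from above; 0 when the beam points along the stand's +x. Turns from -1.4 to 1.4 against a friction of about 0.1 N m (2.5 N at the pin hole) and stays where left. Starts between -1.0 and -0.75.
- hub_hole (a point): Centre of the upper mouth of the through hole in the arm's hub, 40 mm from the axis, opposite the beam; x axis along the beam, z up. Hole 11 mm wide, 16 mm deep. A sprung nylon pad in it grips the shank: the pin does not fall by itself but takes 3 to 8 N to push along. Tip on the ring: knob 16 mm above the hub. Home: knob on the hub, tip 32 mm below this point.
- tumbler: Dark blue travel mug with steel rim, loose, 78 mm in diameter, 159 mm tall; origin at the centre of its underside. Bystander.
- mouse: Black computer mouse, loose, 105 by 60 by 34 mm, origin at the centre of its underside. Bystander.
- screwdriver: Black-handled screwdriver, loose, lying, 190 mm long, origin at its middle. Bystander.
- ring_top (a point): Point on the swivel axis level with the stop ring's upper face, 80 mm above the desk, under the hub. The ring has one through hole, 12.4 mm wide, 40 mm from the axis. It is neither seen nor measured: the ring was clamped by eye, and its hole comes under the hub's hole at some value of joint 'link' between -0.55 and +0.55 rad.
There are look-alikes about, which are no part of the job. What is shaped like the pin but green or turquoise is not meant.

How it is judged (in metres and radians):
On the way, in this order (a step that is already met when the one before it is completed fails the run):
1. the pin is started in the hole of the hub (z of pin in the frame of hub_hole between -0.022 and -0.004 m and horizontal distance between pin and hub_hole below 0.004 m), for 0.2 s.
2. the pin has dropped through into the stop ring and is home, its knob on the hub (z of pin in the frame of hub_hole below -0.0295 m and horizontal distance between pin and hub_hole below 0.004 m), for 0.2 s.
At the end, for the whole second after the job is handed in: The pin stands upright (within 0.1 rad) through the hub's hole and into the stop ring, its knob within 2.5 mm of the hub's top, at rest and let go, so that the arm is locked (joint 'link' within 0.65 rad of straight) (all of step 2 and angle between pin's own z axis and vertical below 0.1 rad and linear speed of pin below 0.02 m/s and value of joint link between -0.65 and 0.65 rad); the robot touches nothing.
It fails at once if the pin is pressed on the stop ring with more than 30 N (contact force between pin and base above 30 N).
It fails at once if the hex bolt is moved more than 20 mm (distance of bolt from where it was at the start of the episode above 0.02 m).
It fails at once if the travel mug, mouse or screwdriver is moved more than 20 mm, or the mug tipped (distance of any of tumbler, mouse, screwdriver from where it was at the start of the episode above 0.02 m or angle between tumbler's own z axis and vertical above 0.3 rad).
It also fails if it takes over 72 s, if anything falls off the work surface, if the arm or the gripper's body presses on something with over 40 N, if the wrist force passes 120 N, or if a joint passes its speed limit or range.

ROBOT

A 6-joint arm with a two-finger parallel gripper is mounted at the origin on the work surface. World frame = base frame: x ahead of the robot, y to its left, z up, the work surface at z = 0. Lengths are in m, angles in degrees, forces in N, time in s.
With the tool pointing down it reaches from about 0.425 to 0.925 m from the base axis. Payload 12.5 kg.
Tool frame: the origin (TCP) lies midway between the tips of the shut fingers; the grasp point (between the pads) lies 19 mm behind it (tcp_to_grasp is the z of the grasp point in the tool frame, in m); z points along the fingers, y is the line along which they close (so a half turn about z gives the same grasp; the last joint's range is limited). The gripper opens to 85 mm and grips with 20 to 120 N. Pads are 22 mm wide; open, the fingers measure 114 mm over their backs; the gripper's body (76 mm by 85 mm) begins 54 mm behind the grasp point. The pads swing forward as they close: fully open they stand 13 mm farther back than shut.
Start: joints at [-72.685, 28.126, 89.318, -0, 62.55, -6.05], TCP at [0.248, -0.574, 0.231] pointing down, gripper open.
Joint ranges: [-177.58, 177.58], [-47.91, 125.51], [2.72, 160], [-65.01, 245.01], [3.68, 167.84], [-153.87, 153.87]. Speed limits (degrees/s): [127.2, 127.2, 159.86, 180, 180, 180].

INTERFACE

Orientations are given as [roll, pitch, yaw] about the fixed x, y, z axes, in that order (R = Rz(yaw) Ry(pitch) Rx(roll)).
In Python, from rig import * gives the robot as it stands. Calls block until the motion is done:
- move_pose(position, orientation): joint-space move of the TCP to a pose.
- move_straight(position, frame=None, speed=0.15, max_force=None): straight line of the TCP; frame=None keeps the orientation; speed is the mean speed in m/s. With max_force (N) it stops when the force on the tool has changed by that much, and returns True; else False.
- move_j(angles): joint-space move.
- command_gripper(opening): opening from 0.0 (shut) to 1.0 (fully open); the grip force is fixed at half the most; returns when the fingers have stopped.
- wait(seconds).
- inverse_kinematics(position, orientation): joint angles nearest the present ones, or None.
- capture(name): name is "side" or "top"; returns the picture (480x640x3 uint8, blue, green, red); there is no depth.
- camera_params(name): a dict with "fx", "fy", "cx", "cy" (pixels), "dist_coeffs" ([k1, k2, p1, p2, k3] as OpenCV has them; the pictures are not rectified), "position" and "attitude" of the camera in the world. Camera axes: x right, y down, z forward; pixel columns grow to the right and rows downward; lengths in m; the calibration is good to about 2 mm. A picture is of the moment at which its call begins. camera_params takes no time and is no camera call.
A pose or a line that the arm cannot do raises PlanningError and nothing moves.
- hand_in(): hands the job in; it is judged then, once.
Trained networks look in the newest picture that a camera, given by its name, has taken for a name from the list of things; names that differ only in an ending like _2 or _b are one class to them, and where a whole thing is asked for, a point or a joint stands for the part that bears it (a point fixed in the world has none). Each returns a list of dicts, best first, with "confidence" (0 to 1); they miss things now and then, are a little off and sometimes report something else, mostly with a low value. They report only what shows in the picture. A call takes as long as a camera call. They do not tell look-alikes from the thing itself.
- spot_in(name, camera): "bbox" ([left, top, right, bottom] in pixels, round what is visible of it).
- trace(name, camera): "pixels" (480x640 bool, what is visible of it) and "bbox" ([left, top, right, bottom] in pixels, round what is visible of it).
Readings, each from a call of its own:
- read_clock(): time.
- read_qpos(): joint angles.
- read_qvel(): joint speeds.
- read_joint_torque(): joint torques, N m.
- read_ee_pos(): TCP position.
- read_ee_rot(): TCP orientation.
- read_ft_force(): force on the tool from outside, world axes, zero at the start.
- read_torque(): the same for the moment, N m.
- read_finger_gap(): opening from 0.0 (shut) to 1.0 (fully open).
- read_gripper_force(): force on a finger pad.
Only numpy, scipy, OpenCV 4.12 (cv2) and the standard library are available. Lean on these libraries where they do the work, as an engineer would, in place of code of your own. Each camera call takes 0.05 s, during which the arm holds its last target. There are 200 camera calls.

## Working session

There is one attempt and no reset: what is moved stays moved. The work goes in short steps, each a Python script; the robot and the scene stay as the last script left them, time stands still between calls to the robot, and variables do not carry over. Pictures are saved under pics/ and viewed, at most 10 in all, crops included, and the job is handed in when it is done.

```bash
mkdir -p pics; ls; python3 - <<'E'
from rig import *
import cv2
for c in("top","side"):
    im=capture(c); cv2.imwrite(f"pics/{c}0.png",im)
    p=camera_params(c); print(c,p)
    for n in("pin","bolt","tray","hub_hole","base","swivel_axis"):
        try: print(n,[(d["bbox"],round(d["confidence"],2)) for d in spot_in(n,c)][:4])
        except Exception as e: print(n,e)
print(read_clock(),read_ee_rot())
E
```

```text
pics
top {'fx': 532.2473820183658, 'fy': 532.2473820183658, 'cx': 319.0616336335057, 'cy': 233.85926247191034, 'dist_coeffs': array([-0.11797777,  0.        ,  0.        ,  0.        ,  0.        ]), 'position': array([0.3028037 , 0.06217625, 1.42544634]), 'attitude': array([-169.0356158 ,   -0.68539129,  -91.10070443])}
pin [([263.5, 234.4, 271.4, 238.9], 0.55), ([256.7, 319.1, 266.4, 328.5], 0.54), ([294.6, 304.9, 302.7, 313.2], 0.43)]
bolt []
tray [([211.2, 256.3, 279.1, 307.7], 0.78)]
hub_hole [([352.5, 180.0, 456.8, 262.0], 0.56)]
base [([334.4, 205.8, 406.3, 288.0], 0.6)]
swivel_axis [([331.6, 202.1, 406.1, 287.5], 0.85)]
side {'fx': 501.74546185576185, 'fy': 501.74546185576185, 'cx': 319.74955461206645, 'cy': 240.46268256570727, 'dist_coeffs': array([-0.0211791,  0.       ,  0.       ,  0.       ,  0.       ]), 'position': array([-0.01880162,  0.84634776,  0.69916591]), 'attitude': array([-121.95321093,    0.7598758 , -143.60366108])}
pin [([379.4, 284.7, 388.8, 312.2], 0.81), ([282.7, 273.5, 295.1, 296.8], 0.72), ([326.5, 290.8, 338.7, 317.9], 0.62), ([352.2, 273.2, 363.3, 300.1], 0.58)]
bolt [([295.6, 321.9, 299.4, 335.0], 0.56)]
tray [([269.9, 301.9, 359.2, 363.0], 0.55)]
hub_hole [([342.9, 161.8, 389.4, 231.7], 0.6)]
base [([313.9, 226.8, 420.1, 274.6], 0.62)]
swivel_axis [([315.7, 223.9, 414.5, 273.8], 0.55)]
0.7 [ 1.79994545e+02 -5.61783720e-05  2.33626259e+01]
```

```bash
python3 - <<'E'
import cv2
t=cv2.imread("pics/top0.png");s=cv2.imread("pics/side0.png")
cv2.imwrite("pics/topc.png",cv2.resize(t[160:360,200:466],(798,600),interpolation=cv2.INTER_CUBIC))
cv2.imwrite("pics/sidec.png",cv2.resize(s[150:375,200:500],(800,600),interpolation=cv2.INTER_CUBIC))
E
```

```text
(no output)
```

View pics/topc.png

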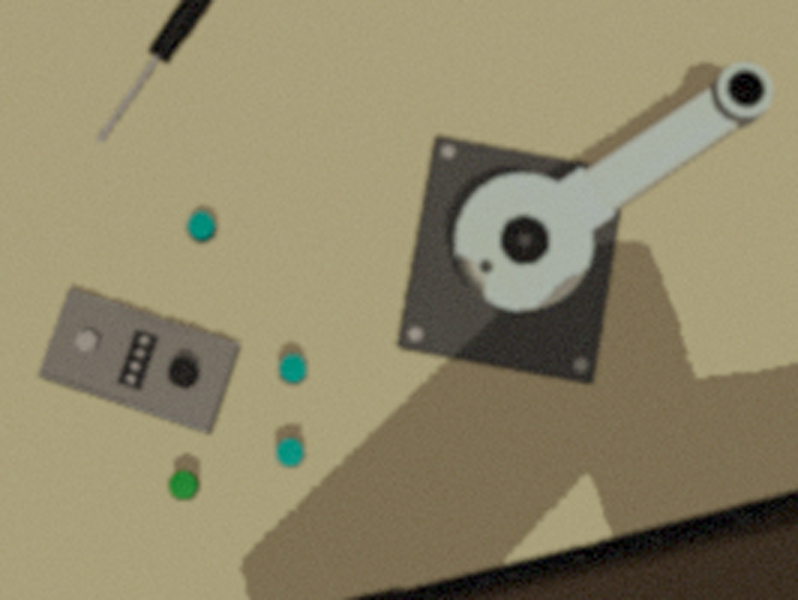

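View pics/sidec.png

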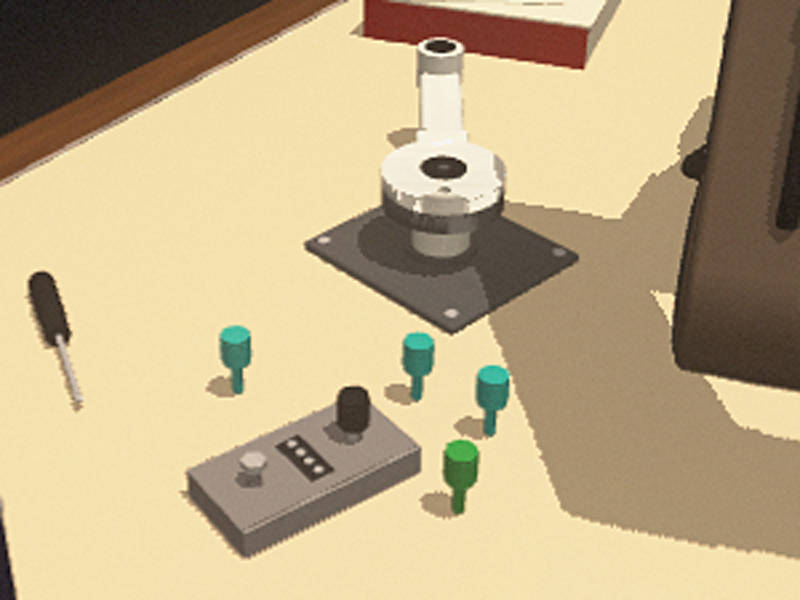

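View pics/top0.png

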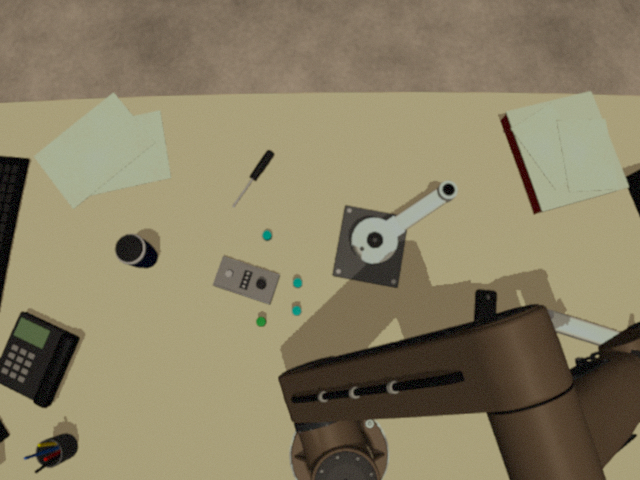

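The top view shows the black-knobbed pin at about (261,284) in the tray and the bolt at (228,273). The hub hole is at (362,249), the cap at (375,240) and the beam socket at (449,189). Green and turquoise look-alikes stand around the tray at (267,235), (297,283), (297,311) and (261,322). The side view has the pin at about (332,303), the cap at (366,213) and the socket at (365,168).

```bash
cat > h.py <<'E'
from rig import *
import cv2, numpy as np
from scipy.spatial.transform import Rotation as Ro
from scipy.optimize import least_squares
def proj(c,P):
    p=camera_params(c); R=Ro.from_euler('xyz',p["attitude"],degrees=True).as_matrix()
    K=np.array([[p["fx"],0,p["cx"]],[0,p["fy"],p["cy"]],[0,0,1]])
    return cv2.projectPoints(np.atleast_2d(P).astype(float),cv2.Rodrigues(R.T)[0],-R.T@p["position"],K,p["dist_coeffs"])[0][:,0]
def backproj(c,uv,z):
    return least_squares(lambda q:proj(c,[q[0],q[1],z])[0]-uv,[.55,.1]).x
def cyl(c,x,y,z0,z1,r):  # silhouette centroid
    a=np.linspace(0,2*np.pi,40,endpoint=False)
    P=[[x+r*np.cos(t),y+r*np.sin(t),z] for t in a for z in (z0,z1)]
    m=cv2.moments(cv2.convexHull(proj(c,P).astype(np.float32)));return np.array([m['m10'],m['m01']])/m['m00']
def dark(im,uv,r,frac=.5):  # centroid and area of the dark blob near uv (4x upsampled)
    u,v=np.round(uv).astype(int); w=im[v-r:v+r+1,u-r:u+r+1].min(2)
    w=cv2.GaussianBlur(cv2.resize(w,None,fx=4,fy=4,interpolation=cv2.INTER_CUBIC),(0,0),2).astype(float)
    k=2*r+2; mid=w[w.shape[0]//2-k:w.shape[0]//2+k,w.shape[1]//2-k:w.shape[1]//2+k]
    th=mid.min()+frac*(np.percentile(w,70)-mid.min())
    n,l,s,ce=cv2.connectedComponentsWithStats((w<th).astype(np.uint8))
    i=min(range(1,n),key=lambda i:np.hypot(*(ce[i]-w.shape[0]/2))-.02*s[i][4]**.5)
    return (ce[i]+.5)/4-.5+[u-r,v-r], s[i][4]/16
E
python3 - <<'E'
from h import *
from rig import *
t=cv2.imread("pics/top0.png");s=cv2.imread("pics/side0.png")
ims=dict(top=t,side=s)
det={}
for n,c,uv,r in [("pin","top",(261.3,284),10),("pin","side",(332.4,303),16),("cap","top",(375,240),13),("cap","side",(366,213),14),("sock","top",(448.7,189.3),9),("sock","side",(365,167.5),10),("hole","top",(362,248.7),5),("hole","side",(367,221),4)]:
    det[n,c]=dark(ims[c],uv,r); print(n,c,det[n,c])
for c in ims:
    print(c,"pin",least_squares(lambda q:cyl(c,*q,.038,.066,.0125)-det["pin",c][0],[.55,.2]).x)
    for n,z in(("cap",.098),("sock",.1185),("hole",.0965)): print(n,backproj(c,det[n,c][0],z))
    for uv in [(267,232),(297,281),(297,309),(261,320)] if c=="top" else []: print("look",backproj(c,uv,.06))
print("tray corners",[backproj("top",(200+a/3,160+b/3),.026).round(3) for a,b in[(72,288),(240,345),(211,432),(40,376)]])
E
```

```text
pin top (array([260.79880261, 283.25743832]), np.float64(86.125))
pin side (array([331.04430819, 305.54598565]), np.float64(270.125))
cap top (array([374.44216896, 239.57602597]), np.float64(194.9375))
cap side (array([365.95010395, 212.50909563]), np.float64(120.25))
sock top (array([448.21883289, 189.04210875]), np.float64(94.25))
sock side (array([364.77663934, 166.96835155]), np.float64(34.3125))
hole top (array([361.47840314, 248.40510471]), np.float64(11.9375))
hole side (array([366.53040541, 220.67004505]), np.float64(6.9375))
top pin [0.44092803 0.19361075]
cap [ 0.54246624 -0.09911484]
sock [ 0.66742281 -0.29264665]
hole [ 0.52056975 -0.06544726]
look [0.57424641 0.17679608]
look [0.44453238 0.09984647]
look [0.37289629 0.10073838]
look [0.34650795 0.19261628]
side pin [0.43796566 0.20278534]
cap [ 0.54360654 -0.09631065]
sock [ 0.66985991 -0.29132434]
hole [ 0.52218708 -0.06467691]
tray corners [array([0.518, 0.294]), array([0.465, 0.145]), array([0.389, 0.171]), array([0.44 , 0.322])]
```

```bash
python3 - <<'E'
from h import *
t={}
for c,g in(("top",(261,284)),("side",(332.5,304))):
    capture(c)
    for d in trace("pin",c):
        m=cv2.moments(d["pixels"].astype(np.uint8)); uv=np.array([m['m10'],m['m01']])/m['m00']
        if np.hypot(*(uv-g))<8: print(c,d["bbox"],uv,m['m00'],d["confidence"]); t[c]=d
# edges: compare predicted silhouettes of the knob (left,right,top of bbox)
a=np.linspace(0,2*np.pi,60)
def box(c,x,y):
    P=[[x+.0125*np.cos(q),y+.0125*np.sin(q),z] for q in a for z in(.038,.066)]; p=proj(c,P); return np.r_[p.min(0),p.max(0)]
for x,y in[(.441,.1936),(.438,.1906),(.440,.193)]: print(x,y,box("top",x,y).round(1),box("side",x,y).round(1))
b=t.get("side",{"bbox":[326.5,290.8,338.7,317.9]})["bbox"]
print("side xy",least_squares(lambda q:(box("side",*q)-np.array(b))[[0,2,1]],[.44,.19]).x)
for p,yaw in[((.44,.193,.15),-10),((.44,.193,.15),80),((.44,.193,.15),170),((.5213,-.0646,.15),-10),((.5213,-.0646,.15),80),((.51,-.11,.12),-10)]:
    print(p,yaw,inverse_kinematics(p,[180,0,yaw]))
E
```

```text
top [254.4, 278.1, 266.3, 291.2] [261.52380952 283.41666667] 84.0 0.64
side [329.9, 294.0, 340.0, 316.5] [331.70652174 303.69565217] 184.0 0.62
0.441 0.1936 [255.5 277.9 266.1 288.6] [326.2 293.4 338.6 312. ]
0.438 0.1906 [256.6 279.  267.3 289.7] [328.3 293.2 340.7 311.7]
0.44 0.193 [255.7 278.3 266.4 289. ] [326.8 293.4 339.2 312. ]
side xy [0.43579516 0.19221435]
(0.44, 0.193, 0.15) -10 [ 1.58005735e+01  2.30066637e+01  1.14373888e+02 -2.54444375e-14
  4.26194481e+01  1.15800574e+02]
(0.44, 0.193, 0.15) 80 [ 1.58005735e+01  2.30066637e+01  1.14373888e+02 -2.54444375e-14
  4.26194481e+01  2.58005735e+01]
(0.44, 0.193, 0.15) 170 [ 15.80057353  23.00666375 114.3738882    0.          42.61944805
 -64.19942647]
(0.5213, -0.0646, 0.15) -10 [-1.42711752e+01  2.60738993e+01  1.08374991e+02 -2.54444375e-14
  4.55511095e+01  8.57288248e+01]
(0.5213, -0.0646, 0.15) 80 [-1.42711752e+01  2.60738993e+01  1.08374991e+02 -2.54444375e-14
  4.55511095e+01 -4.27117523e+00]
(0.51, -0.11, 0.12) -10 [-1.94279319e+01  2.84141690e+01  1.10380230e+02 -2.54444375e-14
  4.12056009e+01  8.05720681e+01]
```

```bash
python3 - <<'E'
from h import *
x,y=.440,.193
move_pose([x,y,.16],[180,0,80])
move_straight([x,y,.060],speed=.15)   # open pads sit 13 mm higher
print(read_clock(),"hit",move_straight([x,y,.042],speed=.08,max_force=8))
command_gripper(0.25); print(read_finger_gap(),read_gripper_force(),read_ft_force(),read_torque(),read_clock())
cv2.imwrite("pics/g1.png",capture("side")[200:360,200:420].repeat(3,0).repeat(3,1))
print(spot_in("pin","side")[:4])
E
```

```text
4.5083 hit False
0.2714558715913217 58.467947244644165 [-1.41047529 -0.41703546  6.37634607] [-0.01768297  0.16820129  0.00280901] 5.475
[{'bbox': [368.1, 317.1, 378.2, 340.6], 'confidence': 0.63}, {'bbox': [280.8, 276.6, 294.6, 298.8], 'confidence': 0.61}, {'bbox': [377.8, 283.9, 389.2, 309.7], 'confidence': 0.58}]
```

View pics/g1.png

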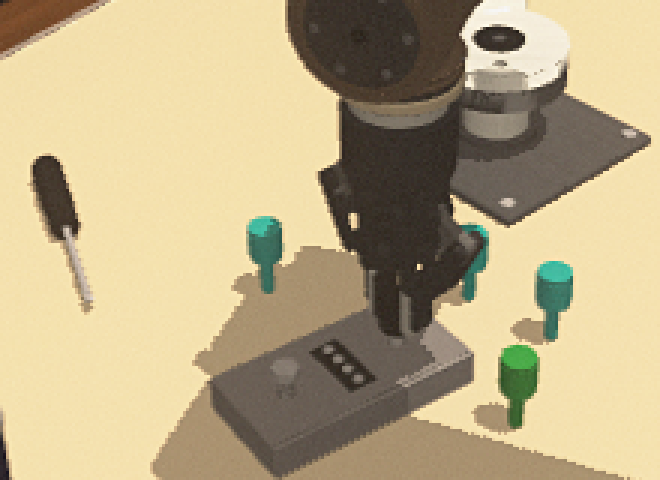

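The side view shows the fingers closed on the black knob, with the tray and the look-alikes undisturbed. I'll regrip at 90° to centre the pin, then lift it.

```bash
python3 - <<'E'
from h import *
x,y=.440,.193
command_gripper(0.7)
move_pose([x,y,.042],[180,0,170])
command_gripper(0.25); print(read_finger_gap(),read_gripper_force(),read_ft_force(),read_clock())
move_straight([x,y,.16],speed=.15); print(read_ft_force(),read_finger_gap())
move_pose([.5213,-.0646,.145],[180,0,170])
print(read_clock(),read_ee_pos(),read_ft_force(),read_finger_gap())
im=capture("side"); cv2.imwrite("pics/g2s.png",im[130:290,260:480].repeat(3,0).repeat(3,1)); cv2.imwrite("pics/raw_s.png",im)
# expected: shank bottom/top pixels if pin centred in the tool; hole
e=read_ee_pos()
print("tip",proj("side",[e[0],e[1],e[2]-.036]),"shank top",proj("side",[e[0],e[1],e[2]-.004]),"hole",proj("side",[.5213,-.0646,.0965]))
E
```

```text
0.2694177748338671 58.49286139011383 [-0.63010537  0.30806438  3.07231736] 7.8333
[-0.69859835 -0.75600756 -1.15949988] 0.26810703636593425
9.8167 [ 0.52102224 -0.06371971  0.14476909] [ 0.7228176   0.13214185 -0.55061754] 0.2736017384115247
tip [[366.81974341 216.53604954]] shank top [[367.30856619 204.73169446]] hole [[366.82632334 220.78757537]]
```

View pics/g2s.png

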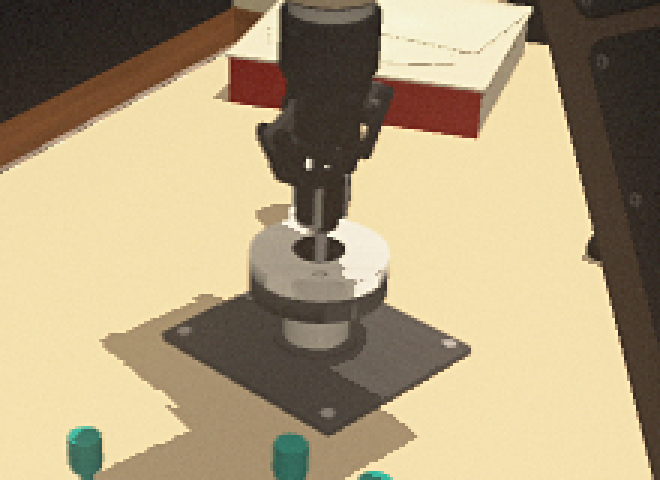

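The pin hangs upright in the fingers, its tip at about (367,217), which matches the prediction. The hole is just below it at (367,221). I'll start it in the hole with a force-guarded descent and a small spiral as fallback.

```bash
python3 - <<'E'
from h import *
h=np.array([.5213,-.0646]); 
wait(.3); print(read_ee_pos())
offs=[(0,0)]+[(r*np.cos(a),r*np.sin(a)) for r,n in((.0015,6),(.003,10)) for a in np.arange(n)*2*np.pi/n]
for o in offs:
    p=h+o
    move_straight([*p,.1345],speed=.06)
    move_straight([*p,.1225],speed=.03,max_force=9)
    e=read_ee_pos(); print(np.round(o,4),e.round(4),read_ft_force().round(1),read_clock())
    if e[2]<.1275: break
    if read_clock()>30: break
E
```

```text
[ 0.52132304 -0.06394608  0.14512511]
[0 0] [ 0.5214 -0.065   0.1222] [ 1.2 -4.9 -2.5] 11.0417
```

```bash
cat > sw.py <<'E'
from h import *
C=np.array([.543,-.0977])
def polar(e): d=e[:2]-C; return np.hypot(*d),np.degrees(np.arctan2(d[1],d[0]))
def at(r,a): a=np.radians(a); return C+r*np.array([np.cos(a),np.sin(a)])
def ftpol(a):  # radial, tangential, vertical force on the tool
    f=read_ft_force(); a=np.radians(a); u=np.array([np.cos(a),np.sin(a)]); return f[:2]@u, f[:2]@[-u[1],u[0]], f[2]
E
python3 - <<'E'
from sw import *
a=123.0; r=.0395; z=.1225
for a in (123.2,125,128,131,134):
    move_straight([*at(r,a),z],speed=.03)
    f=ftpol(a); e=read_ee_pos(); print(a,round(r,5),np.round(f,1),np.round(polar(e),4),e[2].round(4),read_clock())
    r+=np.clip(f[0]*5e-5,-.0003,.0003)
for k in range(12):
    z-=.001
    hit=move_straight([*at(r,a),z],speed=.02,max_force=10); e=read_ee_pos(); f=ftpol(a)
    print(hit,z,e[2].round(4),np.round(f,1),read_clock())
    if hit or abs(f[2])>13: break
E
```

```text
123.2 0.0395 [-6.   1.7 -2.9] [3.910000e-02 1.233863e+02] 0.1222 11.2917
125 0.0392 [-2.9 -1.1 -3.7] [3.920000e-02 1.249324e+02] 0.1223 11.5417
128 0.03906 [-2.9 -0.3 -2.2] [3.910000e-02 1.281919e+02] 0.1225 11.7917
131 0.03891 [-1.5 -1.3 -0.9] [3.900000e-02 1.312905e+02] 0.1226 12.0417
134 0.03884 [-1.3  0.6  0.3] [3.890000e-02 1.342511e+02] 0.1226 12.2917
False 0.1215 0.1214 [-0.1 -1.  -0.3] 12.5417
False 0.1205 0.1204 [ 0.3 -1.4 -0.4] 12.7917
False 0.1195 0.1193 [ 0.8 -1.6  0.5] 13.0417
False 0.1185 0.1184 [-0.1 -1.2  0.9] 13.2917
False 0.1175 0.1174 [ 0.4 -0.4  0.2] 13.5417
False 0.11649999999999999 0.1164 [ 1.  -1.5 -0. ] 13.7917
False 0.11549999999999999 0.116 [ 1.4 -0.2  7.7] 14.0417
False 0.11449999999999999 0.1158 [ 4.   1.2 18. ] 14.2917
```

```bash
python3 - <<'E'
from sw import *
r,a,z=.0388,134.,.1150
move_straight([*at(r,a),z],speed=.02)
while a<206 and read_clock()<50:
    a+=1.6
    move_straight([*at(r,a),z],speed=.02)
    f=ftpol(a); e=read_ee_pos(); print(round(a,1),round(r,5),round(z,5),np.round(f,1),np.round(polar(e),4),e[2].round(5),read_clock())
    r+=np.clip(f[0]*3e-5,-.0001,.0001)
    if f[2]>15: z+=.0003
    elif f[2]<5:   # contact lost: try dropping
        hit=move_straight([*at(r,a),z-.004],speed=.02,max_force=12); e=read_ee_pos(); f=ftpol(a)
        print("  probe",hit,e[2].round(5),np.round(f,1))
        if e[2]<.1138: print("DROPPED"); break
        z=e[2]-.0008; move_straight([*at(r,a),z],speed=.02)
    elif f[2]<8: z-=.0002
E
```

```text
135.6 0.0388 0.115 [ 5.3 -4.2 13. ] [3.860000e-02 1.345908e+02] 0.11597 14.7917
137.2 0.0389 0.115 [ 4.9 -7.7 11.4] [3.870000e-02 1.357208e+02] 0.11597 15.0417
138.8 0.039 0.115 [ 4.6 -8.9 10.9] [3.860000e-02 1.372033e+02] 0.11597 15.2917
140.4 0.0391 0.115 [ 4.6 -7.5 11.2] [3.870000e-02 1.388174e+02] 0.11597 15.5417
142.0 0.0392 0.115 [ 2.6 -7.6 11. ] [3.860000e-02 1.403988e+02] 0.11599 15.7917
143.6 0.03928 0.115 [ 3.6 -7.8 11.5] [3.870000e-02 1.421382e+02] 0.11599 16.0417
145.2 0.03938 0.115 [ 3.3 -6.9 10.5] [3.870000e-02 1.437827e+02] 0.11599 16.2917
146.8 0.03948 0.115 [ 3.6 -7.3 10.9] [3.880000e-02 1.454265e+02] 0.11597 16.5417
148.4 0.03958 0.115 [ 3.3 -8.2 11.1] [3.890000e-02 1.470391e+02] 0.11599 16.7917
150.0 0.03968 0.115 [ 1.6 -7.4 10.2] [3.890000e-02 1.487219e+02] 0.11598 17.0417
151.6 0.03973 0.115 [ 1.1 -6.8 11.5] [3.900000e-02 1.503757e+02] 0.11597 17.2917
153.2 0.03976 0.115 [ 2.2 -7.9 11.4] [3.910000e-02 1.520085e+02] 0.11597 17.5417
154.8 0.03983 0.115 [ 1.  -8.4 10.7] [3.910000e-02 1.536287e+02] 0.11596 17.7917
156.4 0.03985 0.115 [ 1.6 -7.9 11.2] [3.910000e-02 1.
[... 1162 characters left out ...]
04021 0.115 [ 0.  -8.6 13.2] [3.97000e-02 1.79542e+02] 0.11592 21.7917
182.0 0.04021 0.115 [ 0.5 -8.5 12.7] [ 3.980000e-02 -1.788169e+02] 0.11587 22.0417
183.6 0.04022 0.115 [ 0.  -7.1 12. ] [ 3.980000e-02 -1.770206e+02] 0.11581 22.2917
185.2 0.04022 0.115 [ 1.  -4.7 11. ] [ 3.990000e-02 -1.751675e+02] 0.11571 22.5417
186.8 0.04026 0.115 [ 0.6 -1.5  5.9] [ 4.010000e-02 -1.732268e+02] 0.1154 22.7917
188.4 0.04027 0.1148 [ 0.5 -0.3  5.5] [ 4.020000e-02 -1.713383e+02] 0.11505 23.0417
190.0 0.04029 0.1146 [ 0.7 -0.7  5.3] [ 4.020000e-02 -1.698383e+02] 0.11474 23.2917
191.6 0.04031 0.1144 [ 1.1 -0.5  4.1] [ 4.020000e-02 -1.682704e+02] 0.11443 23.5417
  probe False 0.11012 [-1.6 -1.2 -1.2]
DROPPED
```

```bash
python3 - <<'E'
from sw import *
a=191.6; p=at(.0403,a)
hit=move_straight([*p,.0992],speed=.02,max_force=12); wait(.2); e=read_ee_pos()
print(hit,e,np.round(ftpol(a),1),read_clock())
E
```

```text
True [ 0.50364755 -0.10579497  0.10082977] [1.2 0.4 5.3] 24.6
```

```bash
python3 - <<'E'
from sw import *
a=191.6; p=at(.0403,a)
hit=move_straight([*p,.0994],speed=.02,max_force=14); wait(.2); print(hit,read_ee_pos(),np.round(ftpol(a),1))
e=read_ee_pos(); move_straight([e[0],e[1],.1005],speed=.02)
command_gripper(0.7); move_straight([e[0],e[1],.25],speed=.15)
move_pose([.45,.1,.3],[180,0,170])
print(read_clock(),read_ft_force())
im=capture("side"); cv2.imwrite("pics/fs.png",im[150:310,280:500].repeat(3,0).repeat(3,1))
im=capture("top"); cv2.imwrite("pics/ft.png",im[160:320,280:500].repeat(3,0).repeat(3,1))
P=[[p[0],p[1],z] for z in(.0965,.1245)]
print("expect knob bottom/top",proj("side",P))
E
```

```text
False [ 0.50382523 -0.10607474  0.10069193] [ 3.2 -1.4 18.9]
27.775 [-0.35228754 -0.8840462   0.40463615]
expect knob bottom/top [[381.88368313 216.03891417]
 [382.4839152  205.94788494]]
```

View pics/fs.png

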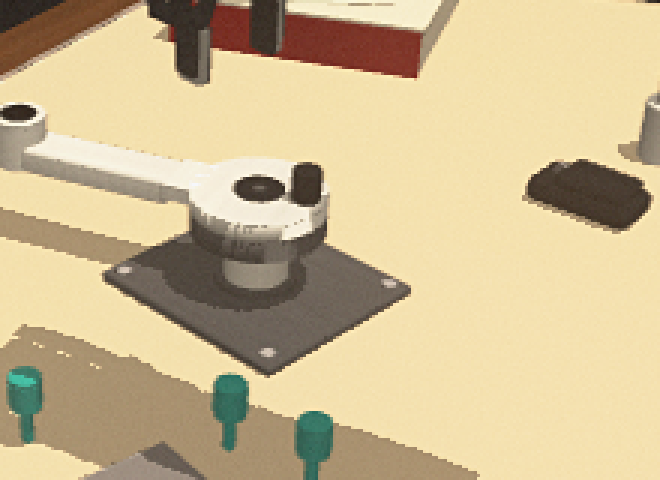

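The knob sits flush on the hub: its top is at (382,205) and its base at (382,217), both as predicted for home. The gripper is clear.

```bash
python3 -c "
from rig import *
print(hand_in())"
```

```text
the job is handed in; nothing more can be done
None
```

The pin is fully home in the stop ring with its knob on the hub and let go, so the swivel is locked; I handed the job in at about 28 s, with no verdict returned. The highest force I read while the tip was on the ring was about 18 N.

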